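# Close the board frame on a circuit board by one hole

## Task

The circuit board lies in the board frame with one edge already in the fixed jaw: close the sliding jaw onto its free edge. Pull up the black lock knob, slide the jaw towards the board to the very next hole in the rail and let the pin drop fully home there, leaving the board in the frame and the things around it undisturbed. Finish while holding: the fingers stay on the knob and keep it pressed firmly down, so that the pin stays home.

Things in the scene. Friction and masses are not known exactly. Their poses are not given: they have to be found in the camera images.
- frame: Fixed aluminium board frame, 200 x 320 mm, 40 mm high. Origin on the bench under the rail hole where the pin starts. Frame x points across to a plain round rod 170 mm away; frame y runs along the holed square tube (25 mm wide, top 35 mm above the bench, 10 mm holes every 25 mm). Board and fixed jaw lie on the -y side: the jaw closes along frame -y.
- jaw (a joint): Travel of the sliding jaw along the rail, m: about 0 at the start, growing as it closes on the board (frame -y); next hole at 0.025. A square sleeve (35 x 40 mm, top 40 mm above the bench) on the holed tube carries a grooved bar 37 mm high. Friction about 2.5 N; about 1 mm of play either way while the pin is in a hole. Knob and pin travel with it.
- plunger (a joint): Lift of the lock pin, m: 0 fully home in a hole, 0.008 when its tip rides on the rail, stop at 0.014. A spring pushes it down, 5 N when home, 8 N at 12 mm. The 8 mm pin (tip tapered to 4 mm) cannot leave its hole until lifted 8 mm; let down within 2 mm of a hole's centre it drops in, else it rides on the rail until over a hole.
- knob: Black round pull knob of the lock pin on top of the sleeve, 25 mm in diameter, 23 mm high (59 to 82 mm above the bench when the pin is home); origin at the centre of its grip, 69 mm above the bench. It rises with the pin and travels with the jaw. Only an 18 mm bush is under it; nothing else within 90 mm is over 40 mm high.
- slide: The sliding jaw itself, with sleeve, grooved bar and the lock's bush (18 mm in diameter, 40 to 54 mm above the bench, under the knob, whose collar bears on it when the pin is home). Origin on the bench under the knob's axis; axes as the frame's.
- jaw_groove (a point): Middle of the bottom of the groove in the sliding jaw's bar, which faces the board (frame -y); the groove is 8 mm deep, 7 mm high and 140 mm long.
- board: Loose green circuit board, 110 x 150 x 2 mm, 0.12 kg, lying flat 27.5 mm above the bench; origin at the centre of its underside, x and y nearly along those of the frame. One short edge (its -y end) sits in the groove of the fixed jaw, and its middle on two rubber rests.
- board_edge (a point): Middle of the board's free short edge (its +y end), which the sliding jaw's groove must take in.
- reel: Bystander: upright reel of solder, 65 mm in diameter, 60 mm high; origin at the centre of its underside.
- flux: Bystander: small amber bottle, 44 mm in diameter, 85 mm high; origin at the centre of its underside.
- tray: Bystander: clear parts tray with dividers, 100 x 140 x 28 mm; origin at the centre of its underside.
Not all that is in view belongs to the job. Of the things like the board, leave any that is orange; of the rest the larger one is meant.

How it is judged:
On the way, in this order (a step that is already met when the one before it is completed fails the run):
1. the knob is pulled up until the pin is clear of its hole (value of joint plunger above 0.0075 m and contact force between the fingers and knob above 1 N), for 0.1 s.
2. the jaw stands at the next hole towards the board and the pin has dropped home there (value of joint jaw between 0.0225 and 0.0275 m and value of joint plunger below 0.0015 m), for 0.2 s.
At the end, for the whole second after the job is handed in: Jaw at the next hole (25 mm, within 2.5 mm), pin home within 1.5 mm, board flat with its free edge at least 2 mm inside the sliding jaw's groove, fingers still holding the knob and pressing it down: it bears on its bush with over 8 N (the spring alone gives about 5 to 6 N) (all of step 2 and contact force between the fingers and knob above 2 N and contact force between knob and slide above 8 N and y of board_edge in the frame of jaw_groove between -0.006 and 0.002 m and z of board_edge in the frame of jaw_groove between -0.004 and 0.004 m and angle between board's own z axis and vertical below 0.06 rad); the arm keeps its last pose, push and grip.
It fails at once if the board is shifted by more than 10 mm or tipped (distance of board from where it was at the start of the episode above 0.01 m or angle between board's own z axis and vertical above 0.15 rad).
It fails at once if a bystander is shifted by more than 10 mm (distance of any of reel, flux, tray from where it was at the start of the episode above 0.01 m).
It also fails if it takes over 35 s, if anything falls off the work surface, if the arm or the gripper's body presses on something with over 40 N, if the wrist force passes 120 N, or if a joint passes its speed limit or range.

## Robot

A 7-joint arm with a two-finger parallel gripper is mounted at the origin on the work surface. World frame = base frame: x ahead of the robot, y to its left, z up, the work surface at z = 0. Lengths are in m, angles in rad, forces in N, time in s.
With the tool pointing down it reaches from about 0.425 to 0.875 m from the base axis. Payload 4.7 kg.
Tool frame: the origin (TCP) lies between the finger pads; the fingertips stand 25 mm ahead of it and the grasp point (between the pads) lies 6 mm ahead of it; z points along the fingers, y is the line along which they close (so a half turn about z gives the same grasp; the last joint's range is limited). The gripper opens to 85 mm and grips with 20 to 120 N. Pads are 22 mm wide; open, the fingers measure 114 mm over their backs; the gripper's body (76 mm by 85 mm) begins 54 mm behind the grasp point. The pads swing forward as they close: fully open they stand 13 mm farther back than shut.
Start: joints at [-1.186, 0.321, -0.07, 1.45, 0.023, 1.371, -0.057], TCP at [0.236, 0.606, 0.256] pointing down, gripper open.
Joint ranges: [-2.86, 2.86], [-0.3, 2.09], [-1.38, 1.24], [0.06, 2.45], [-1.56, 4.7], [0.09, 2.05], [-2.69, 2.69]. Speed limits (rad/s): [2.57, 2.57, 3.14, 3.14, 3.14, 3.14, 3.14].

## Interface

Orientations are given as a unit quaternion [x, y, z, w].
In Python, from bench import r gives the robot as it stands. The module is installed in compiled form; this text tells all that it offers. Calls block until the motion is done:
- r.move_pose(position, orientation): joint-space move of the TCP to a pose.
- r.move_l(position, ori=None, speed=0.15): straight line of the TCP; ori=None keeps the orientation; speed is the mean speed in m/s.
- r.move_j(angles): joint-space move.
- r.set_gripper(opening, f_grip=None): finger opening in m; f_grip is the grip in N (None keeps the last); returns when the fingers have stopped.
- r.dwell(seconds).
- r.solve_ik(position, orientation): joint angles nearest the present ones, or None.
- r.snapshot(name): name is "scene" or "top" or "wrist"; returns a dict with "color" (384x512x3 uint8, blue, green, red), "mtx" (3x3 intrinsics, pixels), "rvec" (rotation vector, rad) and "tvec" (3), from world to camera coordinates, as OpenCV has them. Camera axes: x right, y down, z forward; pixel columns grow to the right and rows downward; lengths in m; the calibration is good to about 2 mm. A picture is of the moment at which its call begins. There is no depth.
A pose or a line that the arm cannot do raises r.MotionError and nothing moves.
- r.finish_job(): hands the job in; it is judged then, once.
Trained networks look in the newest picture that a camera, given by its name, has taken for a name from the list of things; names that differ only in an ending like _2 or _b are one class to them, and where a whole thing is asked for, a point or a joint stands for the part that bears it (a point fixed in the world has none). Each returns a list of dicts, best first, with "score" (0 to 1); they miss things now and then, are a little off and sometimes report something else, mostly with a low value. They report only what shows in the picture. A call takes as long as a camera call. They do not tell look-alikes from the thing itself.
- r.recognise(camera, name): "position" ([column, row] in pixels, amid what is visible of it).
- r.regions_of(camera, name): "pixels" (384x512 bool, what is visible of it) and "position" ([column, row] in pixels, amid what is visible of it).
Readings, each from a call of its own:
- r.current_t(): time.
- r.current_joint_pos(): joint angles.
- r.current_joint_velocities(): joint speeds.
- r.current_joint_efforts(): joint torques, N m.
- r.current_eef_pos(): TCP position.
- r.current_orientation(): TCP orientation.
- r.current_contact_force(): force on the tool from outside, world axes, zero at the start.
- r.current_moment(): the same for the moment, N m.
- r.current_finger_gap(): finger opening in m.
- r.current_grasp_force(): force on a finger pad.
Only numpy, scipy, OpenCV 4.12 (cv2) and the standard library are available. Lean on these libraries where they do the work, as an engineer would, in place of code of your own. Each camera call takes 0.05 s, during which the arm holds its last target. There are 200 camera calls.

## Working session

There is one attempt and no reset: what is moved stays moved. The work goes in short steps, each a Python script; the robot and the scene stay as the last script left them, time stands still between calls to the robot, and variables do not carry over. Pictures are saved under pics/ and viewed, at most 10 in all, crops included, and the job is handed in when it is done.

```bash
mkdir -p pics; cat > h.py <<'E'
import numpy as np, cv2
from bench import r
def cam(s): 
    R=cv2.Rodrigues(np.array(s['rvec'],float))[0]; return R,np.array(s['tvec'],float).ravel(),np.array(s['mtx'])
def ray(s,px,z):
    R,t,K=cam(s); c=-R.T@t; d=R.T@np.linalg.solve(K,[px[0],px[1],1.]); return c+d*(z-c[2])/d[2]
def proj(s,P): 
    return cv2.projectPoints(np.array(P,float).reshape(-1,1,3),np.array(s['rvec'],float),np.array(s['tvec'],float),np.array(s['mtx']),None)[0].reshape(-1,2)
E
python3 - <<'E'
from h import *
S={}
for c in('scene','top'):
    s=S[c]=r.snapshot(c)
    R,t,K=cam(s); print(c,'cam at',-R.T@t)
    for n,z in(('knob',.07),('board',.0295),('slide',.04),('reel',.03),('flux',.04),('tray',.02)):
        for d in r.recognise(c,n)[:3]: print(c,n,round(d['score'],2),np.round(d['position']),np.round(ray(s,d['position'],z),3))
cv2.imwrite('pics/a.png',S['scene']['color']);cv2.imwrite('pics/b.png',S['top']['color'])
print(r.current_t(),r.current_orientation(),r.current_contact_force())
E
```

```text
scene cam at [1.46033298 0.00303586 1.23779937]
scene knob 0.52 [261. 155.] [0.471 0.084 0.07 ]
scene board 0.98 [156. 158.] [ 0.432 -0.264  0.03 ]
scene board 0.92 [246. 194.] [0.592 0.03  0.03 ]
scene board 0.85 [246. 264.] [0.837 0.017 0.03 ]
scene slide 0.85 [268. 178.] [0.543 0.102 0.04 ]
scene slide 0.36 [264. 154.] [0.438 0.096 0.04 ]
scene reel 0.85 [182. 207.] [ 0.635 -0.169  0.03 ]
scene reel 0.32 [265. 152.] [0.421 0.099 0.03 ]
scene flux 0.28 [315. 146.] [0.412 0.27  0.04 ]
scene tray 0.78 [314. 142.] [0.377 0.275 0.02 ]
scene tray 0.28 [246. 193.] [0.582 0.03  0.02 ]
top cam at [0.53020887 0.05245526 1.20519172]
top knob 0.48 [253. 240.] [0.465 0.094 0.07 ]
top board 0.9 [270. 197.] [0.596 0.045 0.03 ]
top board 0.9 [276. 124.] [0.824 0.022 0.03 ]
top board 0.77 [367. 251.] [ 0.43 -0.25  0.03]
top reel 0.65 [338. 182.] [ 0.639 -0.165  0.03 ]
top flux 0.57 [252. 242.] [0.46  0.098 0.04 ]
top flux 0.46 [184. 218.] [0.532 0.304 0.04 ]
top tray 0.85 [191. 266.] [0.386 0.287 0.02 ]
top tray 0.44 [249. 219.] [0.529 0.107 0.02 ]
0.7 [1.84305244e-01 9.82869052e-01 3.45904214e-05 3.75345947e-05] [ 0.03479805  0.01805175 -0.21786915]
```

View pics/a.png

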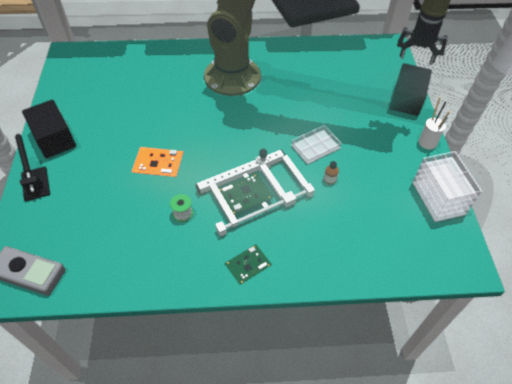

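View pics/b.png

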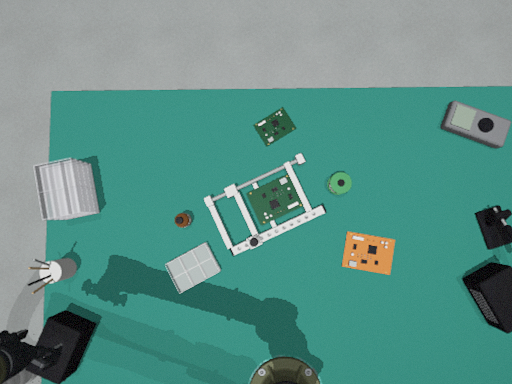

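Scene image: three boards are visible. The orange one is at (156,158), a small green one at (246,264), and the larger green one at (246,194) in the frame. The one in the frame is meant: it isn't orange, it's the larger green one, and it lies in the frame with the jaw. The knob is at (262,154) in scene and (253,240) in top, so I'll move above it and look closer.

```bash
cat >> h.py <<'E'
def quat(a): # tool down, tool y axis at world angle a
    from scipy.spatial.transform import Rotation as Ro
    y=np.array([np.cos(a),np.sin(a),0]); z=np.array([0,0,-1.]); x=np.cross(y,z)
    return Ro.from_matrix(np.c_[x,y,z]).as_quat()
E
python3 - <<'E'
from h import *
s=r.snapshot('top')
cv2.imwrite('pics/c.png',cv2.resize(s['color'][150:280,190:350],None,fx=5,fy=4.6*1,interpolation=cv2.INTER_CUBIC)[:598])
p0=ray(s,(233,250),.035);p1=ray(s,(323,210),.035);d=(p1-p0)/np.linalg.norm(p1-p0);print('close dir',d,np.linalg.norm(p1-p0))
ay=np.arctan2(-d[1],-d[0]);print('yaw y',np.degrees(ay))
best=[]
for k in(0,np.pi,np.pi/2,-np.pi/2):
    q=r.solve_ik([.466,.092,.25],quat(ay+k)); print(k,None if q is None else np.round(q,2))
    if q is not None: best.append((np.max(np.abs(np.array(q)-r.current_joint_pos())),k))
k=[b for b in sorted(best) if abs(b[1])in(0,np.pi)][0][1]
r.move_pose([.466,.092,.25],quat(ay+k))
w=r.snapshot('wrist');R,t,K=cam(w);print('wrist cam',-R.T@t, 'k',k)
for n,z in(('knob',.07),('board',.0295)):
    for e in r.recognise('wrist',n)[:2]: print(n,e['score'],e['position'],ray(w,e['position'],z))
cv2.imwrite('pics/d.png',w['color']);print(r.current_t(),r.current_eef_pos(),r.current_contact_force())
E
```

```text
close dir [ 0.3996605  -0.91666324  0.        ] 0.2995095706211147
yaw y 113.55695613503819
0 [-0.64 -0.06  0.38  1.89  0.02  1.31  1.71]
3.141592653589793 [-0.74 -0.07  0.48  1.89  0.03  1.31 -1.44]
1.5707963267948966 None
-1.5707963267948966 [-0.69 -0.07  0.42  1.89  0.03  1.31  0.14]
wrist cam [0.5436213  0.12636456 0.36698659] k 3.141592653589793
knob 0.83 [265.6, 174.2] [0.46464813 0.08849484 0.07      ]
board 0.8 [485.5, 282.6] [ 0.43660737 -0.20237163  0.0295    ]
board 0.7 [386.6, 64.0] [0.59682816 0.02340132 0.0295    ]
2.925 [0.46601282 0.0928193  0.2499766 ] [ 0.17363032 -0.51077458 -0.63854268]
```

View pics/c.png

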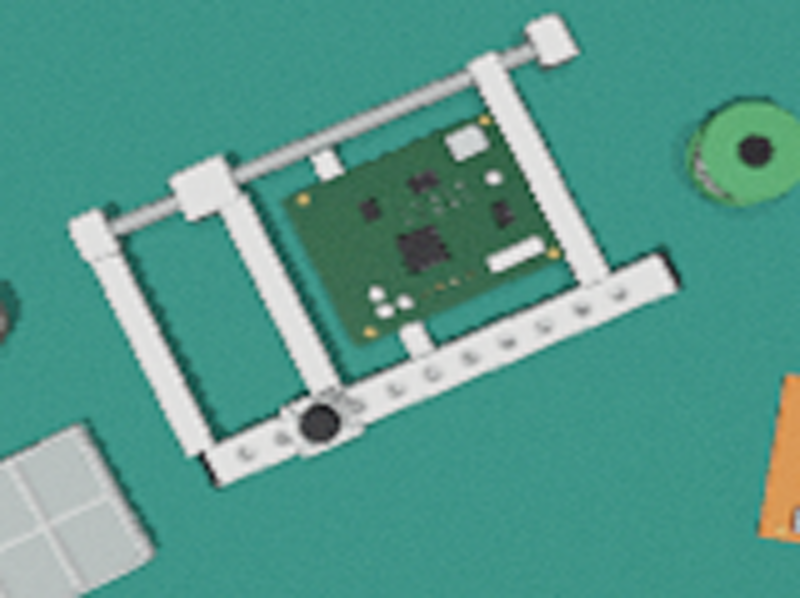

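View pics/d.png

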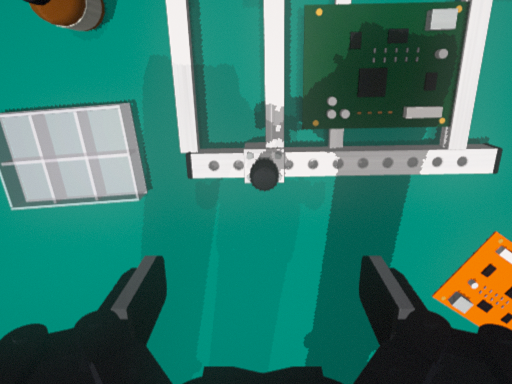

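The crop confirms it: the large green board is in the frame, its left (free) edge faces the jaw bar, and the knob is at (320,422) in the crop. The wrist view shows the knob at (264,172) and rail holes from (214,166) to (462,161). I'll fit the hole line to get the yaw and the pin hole.

```bash
cat > m.py <<'E'
from h import *
def holes(w,guess):
    g=cv2.cvtColor(w['color'],cv2.COLOR_BGR2GRAY).astype(float);P=[]
    for u,v in guess:
        u,v=int(u),int(v);a=g[v-7:v+8,u-7:u+8];m=np.clip(np.median(a)-25-a,0,None)
        yy,xx=np.mgrid[-7:8,-7:8]; 
        if m.sum()>0:P.append((u+(m*xx).sum()/m.sum(),v+(m*yy).sum()/m.sum()))
    return np.array(P)
E
python3 - <<'E'
from m import *
from scipy.spatial import ConvexHull
w=r.snapshot('wrist')
px=holes(w,[(214,166),(313,163),(338,163),(363,163),(388,163),(413,162),(437,162),(462,161)])
W=np.array([ray(w,p,.035) for p in px]);print(np.round(px,1).tolist());print(np.round(np.linalg.norm(np.diff(W[1:],axis=0),axis=1),4))
i=np.array([-2,2,3,4,5,6,7,8]);A=np.c_[np.ones(8),i]
c,res,_,_=np.linalg.lstsq(A,W[:,:2],rcond=None);print('hole0',c[0],'step',c[1],np.linalg.norm(c[1]),'closing deg',np.degrees(np.arctan2(c[1,1],c[1,0])),'res',np.sqrt(res/8))
print(proj(w,[[*c[0],.035],[*(c[0]+c[1]),.035],[*c[0],.082],[*c[0],.069]]))
for cn in('wrist','top'):
    s=w if cn=='wrist' else r.snapshot('top')
    for e in r.regions_of(cn,'knob')[:1]:
        m=e['pixels'];v,u=np.nonzero(m);print(cn,e['score'],m.sum(),u.min(),u.max(),v.min(),v.max())
        # best fit of a cylinder silhouette
        from scipy.optimize import minimize
        th=np.linspace(0,2*np.pi,40)
        def cost(p):
            P=[[p[0]+.0125*np.cos(t),p[1]+.0125*np.sin(t),z] for z in(.059,.082) for t in th]
            q=cv2.convexHull((proj(s,P)*16).astype(np.int32));im=np.zeros((384*4,512*4),np.uint8)
            cv2.fillConvexPoly(im,q//4,1);M=cv2.resize(m.astype(np.uint8),None,fx=4,fy=4,interpolation=0)
            return (im!=M).sum()/M.sum()
        o=minimize(cost,c[0],method='Nelder-Mead',options=dict(initial_simplex=[c[0],c[0]+[.006,0],c[0]+[0,.006]]));print('knob',o.x,o.fun)
E
```

```text
[[213.0, 165.3], [312.5, 164.0], [338.5, 163.4], [362.7, 162.8], [387.2, 162.2], [412.2, 161.7], [436.5, 161.3], [461.4, 160.8]]
[0.026  0.0243 0.0245 0.025  0.0243 0.0249]
hole0 [0.46342469 0.0901134 ] step [ 0.01043913 -0.02261384] 0.024907048242400857 closing deg -65.22074633058492 res [0.00016724 0.00050621]
[[263.06868288 164.65875714]
 [287.83995188 164.18797704]
 [263.18831327 178.44832969]
 [263.15179365 174.23878161]]
wrist 0.64 706 249 278 159 189
knob [0.46502236 0.08978847] 0.12871813031161472
top 0.3 1725 246 301 175 224
knob [ 0.57487733 -0.03412293] 0.9618840579710145
```

Hole pitch comes out at 24.9 mm, and hole and knob fits agree within 2 mm. Approach and grasp.

```bash
cat >> h.py <<'E'
cd=np.array([.4187,-.9081,0]); K0=np.array([.4640,.0900,0]); Q=quat(np.arctan2(.9081,-.4187)+np.pi)
def st(tag=''):
    p=np.array(r.current_eef_pos());print(tag,'t',round(r.current_t(),2),'s',round((p-K0)@cd*1e3,2),'lat',round((p-K0)@[.9081,.4187,0]*1e3,2),'z',round(p[2]*1e3,2),'F',np.round(r.current_contact_force(),1),'gap',round(r.current_finger_gap()*1e3,1),'g',round(r.current_grasp_force(),1))
E
python3 - <<'E'
from h import *
r.set_gripper(.085)
r.move_l(K0+[0,0,.16],Q,.15);r.move_l(K0+[0,0,.078],Q,.08);r.dwell(.3);st('down')
r.set_gripper(0.0,60);r.dwell(.3);st('grip')
w=r.snapshot('wrist');cv2.imwrite('pics/e.png',w['color'])
E
```

```text
down t 5.57 s -0.01 lat 0.18 z 78.27 F [-0.5 -0.3  0.3] gap 85.0 g 0.0
grip t 6.46 s -0.16 lat 0.03 z 78.22 F [-2.8  0.1  5.4] gap 23.4 g 58.8
```

View pics/e.png

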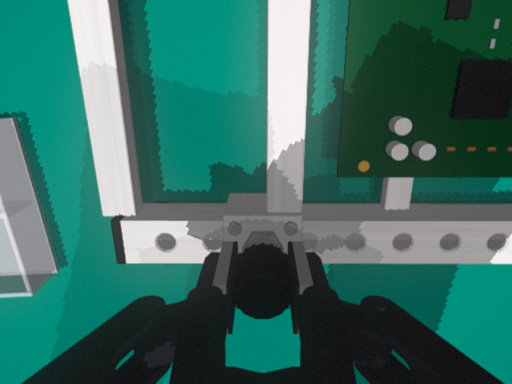

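The wrist view shows both pads on the knob at (262,270), centred. Lift.

```bash
python3 - <<'E'
from h import *
p=np.array(r.current_eef_pos())
for dz in(.004,.008,.0115):
    r.move_l(p+[0,0,dz],None,.03);r.dwell(.15);st(dz)
w=r.snapshot('wrist');cv2.imwrite('pics/f.png',w['color'])
E
```

```text
0.004 t 6.95 s -0.14 lat -0.04 z 81.85 F [ 2.7  1.8 -6.8] gap 23.5 g 59.1
0.008 t 7.38 s -0.15 lat -0.05 z 86.18 F [ 2.6  1.4 -7.2] gap 22.9 g 59.1
0.0115 t 7.8 s -0.18 lat -0.08 z 89.65 F [ 1.7  0.9 -8.5] gap 23.2 g 59.2
```

View pics/f.png

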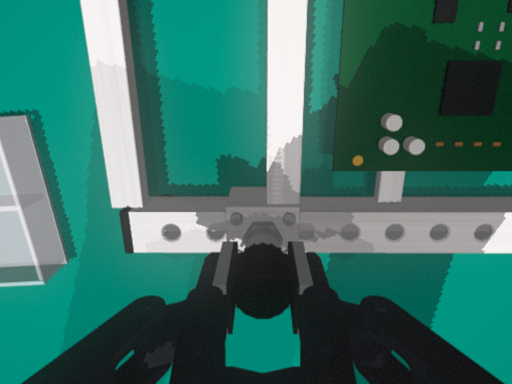

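The knob rose with the fingers, and Fz of about -8.5 N matches the spring at 11.5 mm. Slide.

```bash
python3 - <<'E'
from h import *
p=np.array(r.current_eef_pos())
for d in(.004,.012,.019,.0252):
    r.move_l(p+cd*d,None,.03);r.dwell(.1);st(d)
w=r.snapshot('wrist');cv2.imwrite('pics/g.png',w['color'])
E
```

```text
0.004 t 8.23 s 3.88 lat -0.09 z 89.59 F [ 2.5  2.5 -8.5] gap 22.9 g 59.1
0.012 t 8.75 s 12.77 lat -0.06 z 89.73 F [ 2.9  1.3 -9.3] gap 23.3 g 59.2
0.019 t 9.23 s 19.28 lat -0.05 z 89.67 F [ 2.5  1.3 -8.9] gap 23.4 g 59.2
0.0252 t 9.69 s 25.52 lat -0.09 z 89.67 F [ 1.9  1.1 -9.5] gap 23.1 g 59.2
```

View pics/g.png

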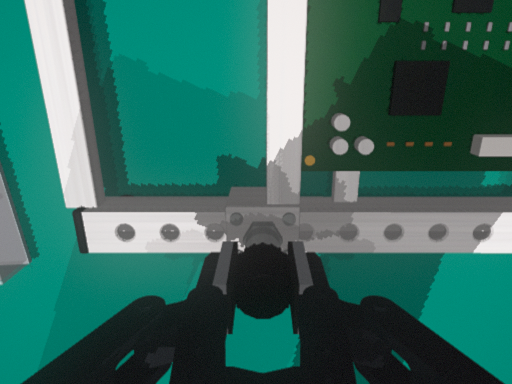

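The jaw has moved about 25 mm, and the board's free edge has gone into the bar (the edge has disappeared at column ~305). Lower in steps, watching Fz.

```bash
python3 - <<'E'
from h import *
p=np.array(r.current_eef_pos())
for z in(.087,.0845,.082,.080,.0785):
    r.move_l([p[0],p[1],z],None,.03);r.dwell(.1);st(z)
    if r.current_contact_force()[2]>8: break
E
```

```text
0.087 t 10.09 s 25.55 lat -0.1 z 86.96 F [ 1.8  2.  -7.8] gap 23.7 g 59.3
0.0845 t 10.44 s 25.54 lat -0.07 z 84.5 F [ 1.2  1.9 -8.1] gap 23.0 g 59.4
0.082 t 10.79 s 25.34 lat -0.12 z 81.77 F [ 2.2  1.8 -8. ] gap 23.5 g 59.4
0.08 t 11.14 s 25.23 lat -0.1 z 79.83 F [ 1.6  2.6 -8.3] gap 23.3 g 59.4
0.0785 t 11.49 s 25.23 lat -0.06 z 78.44 F [ 0.5  4.8 -7.6] gap 23.0 g 59.5
```

No stop on the rail at 86 mm, so the pin is going into the hole. Next: grip harder and press down until there's a firm push.

```bash
python3 - <<'E'
from h import *
p=np.array(r.current_eef_pos());r.set_gripper(0,100);st('grip')
z=.078
while z>.068:
    r.move_l([p[0],p[1],z],None,.02);r.dwell(.1);st(round(z,4))
    if r.current_contact_force()[2]>17: break
    z-=.0007
r.dwell(.4);st('hold')
s=r.snapshot('wrist');cv2.imwrite('pics/h.png',s['color'])
E
```

```text
grip t 11.71 s 25.21 lat -0.08 z 78.57 F [-0.1  4.9 -6.4] gap 22.7 g 98.1
0.078 t 12.06 s 25.24 lat -0.05 z 78.42 F [-3.   4.2  2.4] gap 22.0 g 98.6
0.0773 t 12.41 s 25.22 lat -0.02 z 78.34 F [-5.8  3.3  7.5] gap 22.6 g 99.4
0.0766 t 12.76 s 25.23 lat -0.0 z 78.26 F [-7.3  2.9 14.7] gap 22.4 g 100.1
0.0759 t 13.11 s 25.24 lat 0.02 z 78.19 F [-9.9  3.1 19.2] gap 22.3 g 100.8
hold t 13.51 s 25.23 lat 0.01 z 78.18 F [-9.3  2.1 20.1] gap 22.1 g 100.8
```

View pics/h.png

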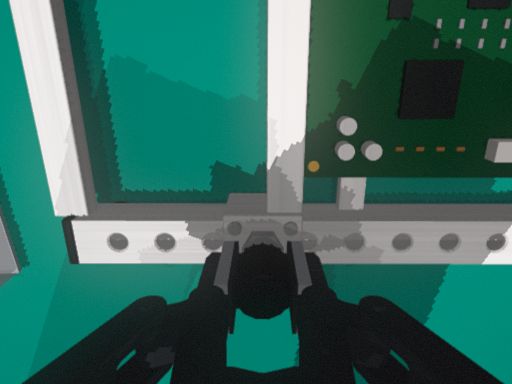

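The knob is back at its starting home height (78.2 mm) with a hard stop and a 20 N push. The jaw is at 25.2 mm, and the board corner at (313,166) shows its edge hidden inside the bar's groove. Hand in.

```bash
python3 -c "
from h import *
st();print(r.finish_job())"
```

```text
t 13.56 s 25.23 lat 0.09 z 78.23 F [-10.4   2.5  19.9] gap 22.5 g 100.8
the job is handed in; nothing more can be done
None
```

I handed the job in at 13.6 s with the jaw at the next hole (about 25.2 mm of travel), the pin at its home height, the board's free edge in the groove as far as the wrist view shows, and the fingers pressing the knob down with about 20 N; no verdict came back.

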